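Clear and spring open the filter basket case

TASK

I need the filter basket case open. First move the steel cup that stands on its lid, and the one thing standing close behind the case where the opening lid would hit it, onto the empty bar tray on the right: set both down gently and upright; leave the other things where they are. Then press the release pad on the front of the case so that the lid springs fully open to its stop, and leave it open.

Things in the scene. Friction and masses are not known exactly. Their poses are not given: they have to be found in the camera images.
- case: Low black case, 170 mm (x) by 170 mm (y), 54 mm high shut, fixed. Origin: centre of its underside; front faces -x, hinge at its back. The front 50 mm is a solid porch, top at z = 42 mm, with the release pad; behind it the flat aluminium lid, 115 (x) by 170 (y) by 12 mm, covers x = -35 to +80 mm, top at z = 54 mm. Two filter baskets lie inside (fixed).
- pad_top (a point): Centre of the top of the release pad: aluminium bar 22 mm (case x) by 60 mm (y), 8 mm proud of the porch, at case x = -64, y = 0, z = 50 mm, its centre 29 mm in front of the lid's edge. Pushed straight down: travel 6 mm, spring 2 N at first, 5 N fully down; from about 5 mm the lid is free. It springs back. Axes as the case.
- case_lid (a joint): Lid angle, rad: 0 shut and latched (reads up to 0.02), 2.1 fully open at its stop, leaning back 30 degrees past upright. Freed, a damped spring opens it in about 2 s and holds it; latched it cannot be lifted, and it does not latch again. Its front edge swings up and back on a 115 mm radius; it would hit anything over 80 mm high within 25 mm behind the case.
- lid_hinge (a point): Middle of the lid's hinge line (which runs along the case's y), at case x = +80 mm, y = 0, z = 44 mm. Axes as the case.
- cup_mid (a point): Centre of the loose open steel cup, 88 mm high, 44 mm above its base; hollow and tapering: outer radius 30 mm at the base, 38 mm at the rim; thin wall (2 to 3 mm), radius about 36 mm 14 mm below the rim, best pinched across the rim. 0.12 kg. It starts upright on the lid. z is its axis.
- tray: Shallow black bar tray 110 mm (x) by 200 mm (y), fixed to the worktop. Origin: centre of its underside. Floor 4 mm above the worktop; a rim 4 mm thick rises to 14 mm, inside it is 102 by 192 mm. Room for two things side by side along y.
- bottle_mid (a point): Centre of the loose slim white bottle, 49 mm diameter, 207 mm high, 103.5 mm above its base; shoulder from 138 mm, neck 26 to 29 mm across at 150 to 175 mm, cap 28 mm above. 0.36 kg. Bottle, jar and tamper start shuffled: one behind the case (centre 36 to 41 mm behind its back, within 30 mm of its middle line), in the lid's way; one beside each side, 130 to 138 mm off that line, clear.
- jar_mid (a point): Centre of the loose tablet jar, a plain cylinder 64 mm in diameter with a 65 mm lid (fixed), 84 mm high, 42 mm above its base. 0.16 kg. See the bottle for where it may start.
- press_mid (a point): Centre of the loose coffee tamper, 106 mm high, 53 mm above its base: round steel foot 58 mm across, 30 mm high, with a dark knob handle above, 38 mm across at its widest, to be grasped. 0.48 kg. See the bottle for where it may start.
- clock: Small kitchen timer, 62 by 68 by 21 mm, loose, between case and tray near the front; a bystander, leave it. Origin: centre of its underside.
Things that resemble listed ones, but are neither listed nor needed, are in the scene too. Leave any blue or pink look-alike of the part that bears press_mid alone.

How it is judged (in metres and radians):
On the way, in this order (a step that is already met when the one before it is completed fails the run):
1. the cup and the thing that stood behind the case stand upright on the tray, the lid still shut (x of cup_mid in the frame of tray between -0.05 and 0.05 m and y of cup_mid in the frame of tray between -0.095 and 0.095 m and z of cup_mid in the frame of tray between 0.038 and 0.062 m and angle between cup_mid's own z axis and vertical below 0.15 rad and ((x of bottle_mid in the frame of tray between -0.05 and 0.05 m and y of bottle_mid in the frame of tray between -0.095 and 0.095 m and z of bottle_mid in the frame of tray between 0.0975 and 0.1215 m and angle between bottle_mid's own z axis and vertical below 0.15 rad) or (x of jar_mid in the frame of tray between -0.05 and 0.05 m and y of jar_mid in the frame of tray between -0.095 and 0.095 m and z of jar_mid in the frame of tray between 0.036 and 0.06 m and angle between jar_mid's own z axis and vertical below 0.15 rad) or (x of press_mid in the frame of tray between -0.05 and 0.05 m and y of press_mid in the frame of tray between -0.095 and 0.095 m and z of press_mid in the frame of tray between 0.047 and 0.071 m and angle between press_mid's own z axis and vertical below 0.15 rad)) and value of joint case_lid below 0.1 rad), for 0.2 s.
2. the lid has sprung open to its stop (value of joint case_lid above 2.03 rad), for 0.2 s.
At the end, for the whole second after the job is handed in: The lid stands at its stop (2.03 rad or more); the steel cup and one of bottle, jar and tamper stand on the tray's floor, upright within 0.15 rad, their centres within 50 mm (x) and 95 mm (y) of the tray's centre; the other two stand upright where they were (value of joint case_lid above 2.03 rad and x of cup_mid in the frame of tray between -0.05 and 0.05 m and y of cup_mid in the frame of tray between -0.095 and 0.095 m and z of cup_mid in the frame of tray between 0.038 and 0.062 m and angle between each of cup_mid, bottle_mid, jar_mid, press_mid's own z axis and vertical below 0.15 rad and ((x of bottle_mid in the frame of tray between -0.05 and 0.05 m and y of bottle_mid in the frame of tray between -0.095 and 0.095 m and z of bottle_mid in the frame of tray between 0.0975 and 0.1215 m and angle between bottle_mid's own z axis and vertical below 0.15 rad) or (x of jar_mid in the frame of tray between -0.05 and 0.05 m and y of jar_mid in the frame of tray between -0.095 and 0.095 m and z of jar_mid in the frame of tray between 0.036 and 0.06 m and angle between jar_mid's own z axis and vertical below 0.15 rad) or (x of press_mid in the frame of tray between -0.05 and 0.05 m and y of press_mid in the frame of tray between -0.095 and 0.095 m and z of press_mid in the frame of tray between 0.047 and 0.071 m and angle between press_mid's own z axis and vertical below 0.15 rad))); the robot touches nothing.
It fails at once if more than one of the bottle, jar and tamper is moved (over 20 mm) (distance of each of bottle_mid, jar_mid from where it was at the start of the episode above 0.02 m or distance of each of bottle_mid, press_mid from where it was at the start of the episode above 0.02 m or distance of each of jar_mid, press_mid from where it was at the start of the episode above 0.02 m).
It fails at once if a thing is tipped over (angle between any of cup_mid, bottle_mid, jar_mid, press_mid's own z axis and vertical above 0.6 rad).
It fails at once if something is slammed onto the tray (over 40 N) (contact force between tray and anything else above 40 N).
It fails at once if the timer is pushed away (over 20 mm) (distance of clock from where it was at the start of the episode above 0.02 m).
It also fails if it takes over 72 s, if anything falls off the work surface, if the arm or the gripper's body presses on something with over 40 N, if the wrist force passes 120 N, or if a joint passes its speed limit or range.

ROBOT

A 6-joint arm with a two-finger parallel gripper is mounted at the origin on a cart in front of the work surface, level with it; the furniture and walls round the work are solid. World frame = base frame: x ahead of the robot, y to its left, z up, the work surface at z = 0. Lengths are in mm, angles in degrees, forces in N, time in s.
With the tool pointing down it reaches from about 350 to 1000 mm from the base axis. Payload 7.1 kg.
Tool frame: the origin (TCP) lies at the very end of the fingers, on their centre line; the grasp point (between the pads) lies 19 mm behind it; z points along the fingers, y is the line along which they close (so a half turn about z gives the same grasp; the last joint's range is limited). The gripper opens to 85 mm and grips with 20 to 120 N. Pads are 22 mm wide; open, the fingers measure 114 mm over their backs; the gripper's body (76 mm by 85 mm) begins 54 mm behind the grasp point. The pads swing forward as they close: fully open they stand 13 mm farther back than shut.
Start: joints at [-66.635, 24.242, 93.386, -0, 62.372, -1.089], TCP at [258.74, -568.91, 231.319] pointing down, gripper open.
Joint ranges: [-172.04, 172.04], [-51.8, 120.97], [4.93, 147.93], [-75.15, 255.16], [6.16, 154.13], [-145.62, 145.62]. Speed limits (degrees/s): [136.94, 136.94, 172.46, 180, 180, 180].

INTERFACE

Orientations are given as a 3x3 rotation matrix whose columns are the frame's x, y, z axes.
In Python, from workcell import env gives the robot as it stands.
- The arm moves only by the shell command python3 -m handwheel 'ROWS'. ROWS is JSON, a list of rows, each an object with "angular": the turn, a rotation vector about the world's x, y, z in degrees, a list of three; "dp": the shift along the world's x, y, z in cm, a list of three; "fingers": the gripper's target within -1 to 1 (fully open at 1, half-way at 0, shut at -1). In form: [{"angular": [wx, wy, wz], "dp": [x, y, z], "fingers": fingers}, ...]. A call has 1 to 5 rows; each row is the pose to reach, as a shift and turn from the pose commanded when the call began; what a row does not reach only later rows make up. A row lasts 1/8 s, in which the tool goes at most 62.5 mm and 10.7 degrees, less where a joint would pass 70% of its speed; a pose out of reach is approached as far as the arm can. A call with a gripper value outside its range is refused whole. The fingers move at their own pace and stop on an object; the grip force is fixed at half the most. Time passes only in rows, so rows that repeat a pose let the fingers close. It gives the time, the measured TCP pose, the force, the opening and the grip force at its end, in the units of the state.
- env.read_state(): the state, without advancing time (a new reading comes with each control period).
- env.grab_frame(name): name is "scene" or "side" or "wrist"; returns a dict with "color" (480x640x3 uint8, blue, green, red), "vertical_fov" (degrees; the focal length in pixels is half the picture's height over the tangent of half this angle, whatever the lens; pixels are square), "cx", "cy" (the principal point, pixels), "R" (3x3) and "t" (3): a world point X has camera coordinates R X + t; the wrist camera has in their place "mount" (4x4, takes a point from camera to tool coordinates, whose origin is the TCP and whose axes are the flange's). Camera axes: x right, y down, z forward; pixel columns grow to the right and rows downward; lengths in mm; the calibration is good to about 2 mm. A picture is of the moment at which its call begins: read the wrist's pose just before it. There is no depth.
- env.hand_in(): hands the job in; it is judged then, once.
The state is a dict: "t": time; "q": joint angles; "dq": joint speeds; "joint_torque": joint torques, N m; "eef_pos": TCP position; "tool_rot": TCP orientation; "wrist_force": force on the tool from outside, world axes, zero at the start; "ft_torque": the same for the moment, N m; "finger_gap": finger opening in mm; "grasp_force": force on a finger pad.
Only numpy, scipy, OpenCV 4.12 (cv2) and the standard library are available. Lean on these libraries where they do the work, as an engineer would, in place of code of your own. Each camera call takes 0.05 s, during which the arm holds its last target. There are 200 camera calls.

## Working session

There is one attempt and no reset: what is moved stays moved. The work goes in short steps, Python scripts to look and compute and a shell command to move; the robot and the scene stay as the last step left them, time stands still between calls to the robot, and variables do not carry over. Pictures are saved under pics/ and viewed, at most 10 in all, crops included, and the job is handed in when it is done.

```bash
mkdir -p pics; cat > h.py <<'E'
import numpy as np, cv2
from workcell import env
def cam(n):
    f=env.grab_frame(n); im=np.array(f["color"]); F=im.shape[0]/2/np.tan(np.radians(f["vertical_fov"])/2)
    return f,im,F
def save(n,name):
    f,im,F=cam(n); cv2.imwrite(f"pics/{name}.png",im); np.savez(f"pics/{name}.npz",**{k:f[k] for k in f if k!="color"},F=F); return f,im,F
def ray(name,u,v,z):
    d=np.load(f"pics/{name}.npz"); R,t=d["R"],d["t"].ravel(); c=-R.T@t
    r=R.T@np.array([(u-d["cx"])/d["F"],(v-d["cy"])/d["F"],1]); return c+r*(z-c[2])/r[2]
def proj(name,X):
    d=np.load(f"pics/{name}.npz"); p=d["R"]@np.array(X,float)+d["t"].ravel(); return d["F"]*p[0]/p[2]+d["cx"],d["F"]*p[1]/p[2]+d["cy"]
E
python3 - <<'E'
from h import *
for n in("scene","side"):
    f,im,F=save(n,n); R=np.array(f["R"]);print(n,-R.T@np.array(f["t"]).ravel(),F,f["cx"],f["cy"],list(f.keys()))
print(env.read_state())
E
```

```text
scene [  32.88582924 1028.95910987  527.32014613] 517.8493336130014 316.72024104486786 240.89735829786326 ['color', 'vertical_fov', 'cx', 'cy', 'R', 't']
side [1151.19299432  302.24599275  878.76049588] 444.6287498535765 317.94370163324817 237.45179191995243 ['color', 'vertical_fov', 'cx', 'cy', 'R', 't']
{'t': 0.1, 'q': array([-6.66336770e+01,  2.42814849e+01,  9.34279076e+01, -1.25896770e-03,
        6.23724425e+01, -1.09078387e+00]), 'dq': array([-0.00474184, -0.05089585, -0.13206727, -0.06757518,  0.04974323,
       -0.00542136]), 'joint_torque': array([ 3.81565433e-04, -5.58422399e+01, -2.82444012e+01, -4.95948541e-05,
        2.96604143e-03,  1.10035245e-05]), 'eef_pos': array([ 258.55376473, -568.45768702,  230.60196316]), 'tool_rot': array([[ 9.10267244e-01,  4.14020776e-01, -5.84342485e-04],
       [ 4.14021188e-01, -9.10266311e-01,  1.30343073e-03],
       [ 7.74012352e-06, -1.42840047e-03, -9.99998980e-01]]), 'wrist_force': array([-0.53232898, -0.19111812,  0.03843515]), 'ft_torque': array([-0.0305579 ,  0.02178226, -0.02514699]), 'grasp_force': 0.0, 'finger_gap': 85.37137179841483}
```

View pics/scene.png

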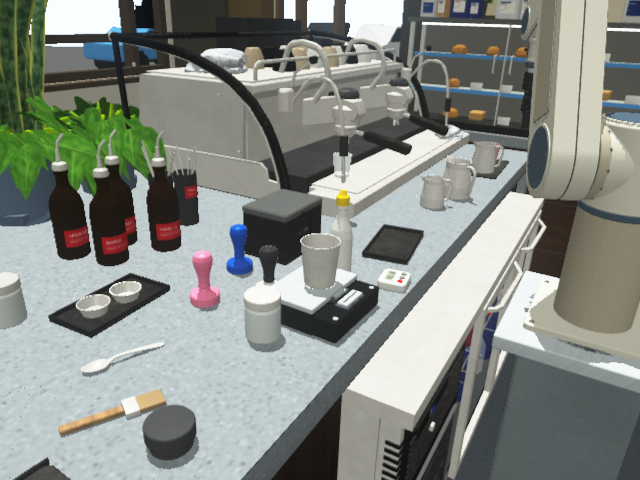

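View pics/side.png

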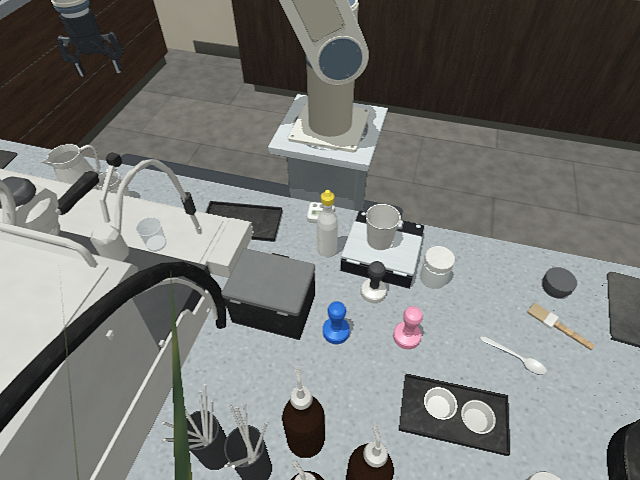

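The side view shows the black-knob tamper at (375,280) right behind the case. The jar (438,267) and the bottle (327,230) are at its sides, the cup is on the lid at (382,225), and the empty tray is at (243,221). The blue (337,322) and pink (408,328) tampers are look-alikes. I'll enlarge this to confirm and to get pixels.

```bash
python3 - <<'E'
from h import *
im=cv2.imread("pics/side.png")[185:365,195:465]; cv2.imwrite("pics/c1.png",cv2.resize(im,None,fx=2.96,fy=2.96,interpolation=cv2.INTER_CUBIC))
im=cv2.imread("pics/scene.png")[180:360,225:435]; cv2.imwrite("pics/c2.png",cv2.resize(im,None,fx=3.3,fy=3.3,interpolation=cv2.INTER_CUBIC))
E
```

```text
(no output)
```

View pics/c1.png

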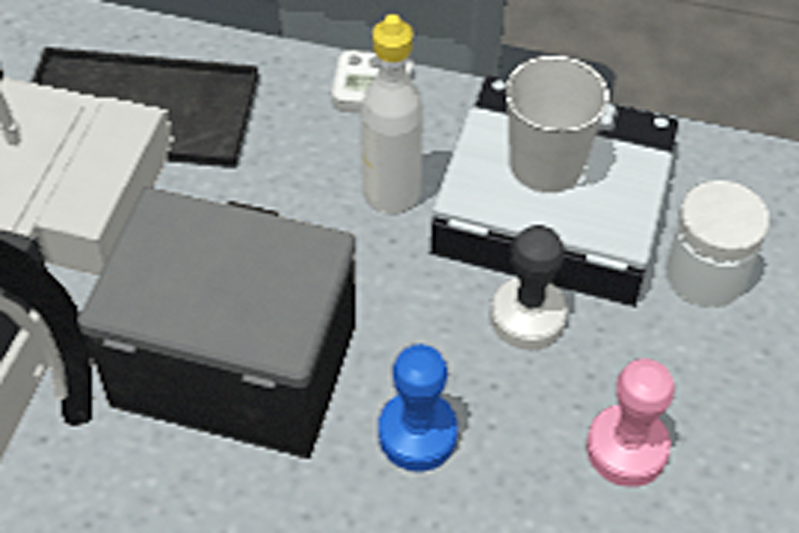

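View pics/c2.png

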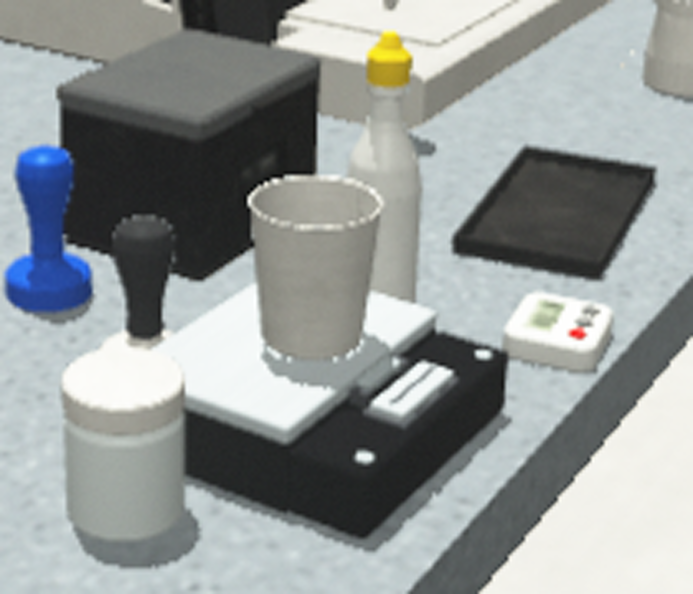

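The crops confirm it. The steel-and-black tamper (c1 530,300) stands just behind the lid's back edge, and the blue (418,410) and pink (632,425) ones stand farther back and are to be left alone. Cup rim is at c1 (557,93), the pad at c2 (412,390), the empty tray at c1 (150,105), and the timer at c1 (365,80).

```bash
python3 - <<'E'
from h import *
np.set_printoptions(precision=1,suppress=True)
S=lambda x,y,z:ray("side",195+x/2.96,185+y/2.96,z)[:2]
C=lambda x,y,z:ray("scene",225+x/3.3,180+y/3.3,z)[:2]
print("lid side FR,FL,BL,BR",[S(*p,54) for p in[(480,110),(674,150),(648,272),(433,212)]])
print("lid scene FL FR",C(290,440,54),C(437,312,54))
print("pad scene corners/ctr",[C(*p,50) for p in[(368,405),(400,418),(455,370),(425,360)]],C(412,388,50))
print("cup rim",S(557,93,142),C(315,203,142)," base",S(549,165,56),C(312,335,56))
print("knob top",S(536,240,100),C(145,228,100),"foot ctr",S(530,316,15), S(530,308,30))
print("jar top",S(724,215,84),C(123,380,84))
print("bottle cap",S(393,25,205),C(389,42,205))
print("tray side",[S(*p,14) for p in[(38,50),(258,66),(236,163)]])
print("tray scene",[C(*p,14) for p in[(525,148),(655,168),(602,275),(455,240)]])
print("clock",S(370,82,21),C(560,320,21))
print("machine corner",S(165,115,30),"box",[S(*p,100) for p in[(140,190),(355,235),(300,380),(85,325)]])
E
```

```text
lid side FR,FL,BL,BR [array([428., 185.]), array([428. , 346.3]), array([553. , 343.4]), array([541.8, 173.4])]
lid scene FL FR [422. 358.] [422.8 182.4]
pad scene corners/ctr [array([407.9, 297.5]), array([386.6, 300.3]), array([384.8, 235.3]), array([404.7, 234.1])] [396.1 267.4]
cup rim [472.9 249.5] [468.6 256.3]  base [472.3 251.8] [469.7 253.2]
knob top [580.3 258.9] [582.6 262.1] foot ctr [590.1 264. ] [592.8 263.2]
jar top [507.7 389.2] [501.3 396.8]
bottle cap [497.4 127.8] [482.9 145.7]
tray side [array([ 430., -226.]), array([395. , -25.3]), array([506.9,  -6.4])]
tray scene [array([ 526.6, -194.5]), array([ 421.6, -213.2]), array([384.6,  -3. ]), array([495.6,   1.3])]
clock [392.9  79.3] [378.   89.6]
machine corner [485.1 -77.4] box [array([615.2, -36.5]), array([611.5, 131. ]), array([737. , 129.2]), array([736.3, -28. ])]
```

```bash
python3 - <<'E'
from h import *
np.set_printoptions(precision=1,suppress=True)
def tri(a,b):
    P=[];
    for n in("scene","side"):
        d=np.load(f"pics/{n}.npz");K=np.array([[d["F"],0,d["cx"]],[0,d["F"],d["cy"]],[0,0,1]]);P.append(K@np.c_[d["R"],d["t"].ravel()])
    X=cv2.triangulatePoints(P[0],P[1],np.array(a,float).reshape(2,1),np.array(b,float).reshape(2,1)).ravel();X=X[:3]/X[3]
    return X,[np.array(proj("scene",X))-a,np.array(proj("side",X))-b]
print("tap tip",tri((343,182),(194,214)))
print("tap top",tri((305,42),(150,165)))
print("hose end",tri((284,192),(221,323)))
print("panel corner",tri((352,217),(247,218)), ray("scene",352,217,0))
print("cap",tri((343,194),(328,192)))
print("cup rim",tri((320.5,241.5),(383.2,216.4)))
print("knob",tri((268.9,249),(376,266)))
print("jar",tri((262,295),(439.6,257)))
E
```

```text
tap tip (array([ 613.3, -134.6,  148.7]), [array([ 4.9, -5.4]), array([ 3.7, 11.3])])
tap top (array([731.3, -84.3, 460.2]), [array([-4.5,  4.8]), array([ -3.4, -14.1])])
hose end (array([769.9, -35.7,  91.9]), [array([-7.6,  4.5]), array([ -6.8, -13.3])])
panel corner (array([541.8, -47.9,  91.4]), [array([ 4.5, -4.5]), array([3.2, 8.7])]) [ 642.4 -232.3    0. ]
cap (array([489.9, 127.5, 197.8]), [array([ 0.9, -0.8]), array([0.5, 1.4])])
cup rim (array([471.5, 249.9, 139.4]), [array([ 0.3, -0.2]), array([0.2, 0.4])])
knob (array([582.4, 260.2, 100.4]), [array([ 0.7, -0.4]), array([0.5, 0.9])])
jar (array([505.1, 390.5,  80.9]), [array([ 0.7, -0.4]), array([0.4, 0.7])])
```

```bash
python3 -m handwheel '[{"angular":[0,0,10],"dp":[2,5,4],"fingers":0},{"angular":[0,0,20],"dp":[3,10,8],"fingers":0},{"angular":[0,0,30],"dp":[5,15,11],"fingers":0},{"angular":[0,0,40],"dp":[8,20,12],"fingers":0},{"angular":[0,0,50],"dp":[11,25,12],"fingers":0}]'
```

```text
t: 0.72
eef_pos: [369.6, -317.6, 352.6]
tool_rot: [[0.263, 0.965, 0.002], [0.965, -0.263, -0.002], [-0.001, 0.002, -1.0]]
wrist_force: [0.7, 0.8, -0.5]
finger_gap: 42.6
grasp_force: 0.0
```

```bash
python3 -m handwheel '[{"angular":[0,0,8],"dp":[2,5,0],"fingers":0},{"angular":[0,0,15.3],"dp":[3,11,1],"fingers":0},{"angular":[0,0,15.3],"dp":[4,17,2],"fingers":0},{"angular":[0,0,15.3],"dp":[4,21,2],"fingers":0},{"angular":[0,0,15.3],"dp":[4,21,2],"fingers":0}]' | head -3
cat >> h.py <<'E'
def wsave(name):
    s=env.read_state(); f,im,F=cam("wrist"); M=np.array(f["mount"]); T=np.eye(4);T[:3,:3]=s["tool_rot"];T[:3,3]=s["eef_pos"]; W=np.linalg.inv(T@M)
    cv2.imwrite(f"pics/{name}.png",im); np.savez(f"pics/{name}.npz",R=W[:3,:3],t=W[:3,3],cx=f["cx"],cy=f["cy"],F=F); return im
E
python3 -c "
from h import *
wsave('w1'); print([proj('w1',p) for p in [(461,-106,14),(461,-6,14)]])"
```

```text
t: 1.35
eef_pos: [408.4, -106.7, 371.3]
tool_rot: [[0.0, 1.0, -0.0], [1.0, -0.0, 0.0], [0.0, -0.0, -1.0]]
[(np.float64(357.5264880785898), np.float64(183.43961028426546)), (np.float64(359.7923757551972), np.float64(110.12634695934452))]
```

View pics/w1.png

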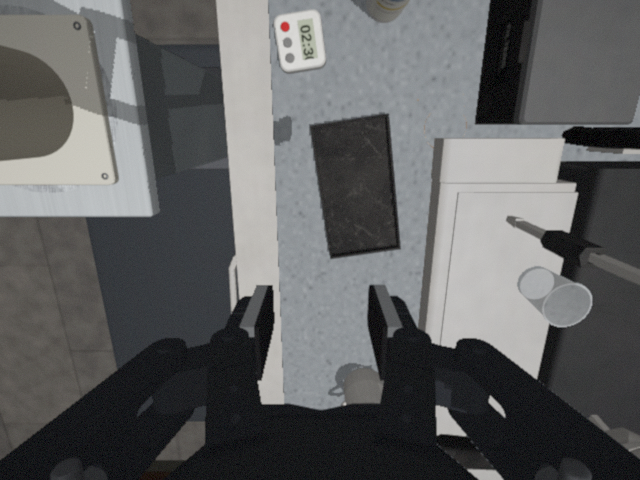

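The wrist view shows the tray with rim corners at (311,125), (387,114), (399,246) and (331,257). It is empty, and there is clear space around it.

```bash
python3 - <<'E'
from h import *
np.set_printoptions(precision=1,suppress=True)
P=np.array([ray("w1",u,v,14)[:2] for u,v in[(311,125),(387,114),(399,246),(331,257)]]);print(P,P.mean(0))
d=(P[0]+P[1]-P[2]-P[3])/2;print(np.linalg.norm(d),np.degrees(np.arctan2(-d[0],d[1])))
y=d/np.linalg.norm(d);c=P.mean(0);print("cup",c-50*y,"tamper",c+48*y)
E
```

```text
[[ 394.3  -25.3]
 [ 498.4  -11. ]
 [ 527.5 -201.9]
 [ 423.5 -219.8]] [ 460.9 -114.5]
194.94439503939242 8.600105727101973
cup [ 468.4 -164. ] tamper [453.7 -67.1]
```

```bash
python3 -m handwheel '[{"angular":[0,0,0],"dp":[0,6,0],"fingers":0},{"angular":[0,0,0],"dp":[0,12,0],"fingers":0},{"angular":[0,0,0],"dp":[1,18,0],"fingers":0},{"angular":[0,0,0],"dp":[2,24,0],"fingers":0},{"angular":[0,0,0],"dp":[2.6,27,0],"fingers":0}]' | head -2
python3 -m handwheel '[{"angular":[0,0,0],"dp":[0,4,-4],"fingers":0},{"angular":[0,0,0],"dp":[0,8,-8],"fingers":0},{"angular":[0,0,0],"dp":[0,8.9,-12],"fingers":0},{"angular":[0,0,0],"dp":[0,8.9,-14],"fingers":0},{"angular":[0,0,0],"dp":[0,8.9,-14],"fingers":0}]' | head -2
python3 -c "
from h import *
wsave('w2'); print([proj('w2',p) for p in [(471,251,142),(435,251,142),(507,251,142)]])"
```

```text
t: 2.02
eef_pos: [435.5, 162.6, 371.0]
t: 2.65
eef_pos: [434.4, 248.7, 229.4]
[(np.float64(374.9022252144535), np.float64(239.3715324622853)), (np.float64(323.4435602371814), np.float64(239.61387099696933)), (np.float64(426.44383446681803), np.float64(239.12880331128633))]
```

View pics/w2.png

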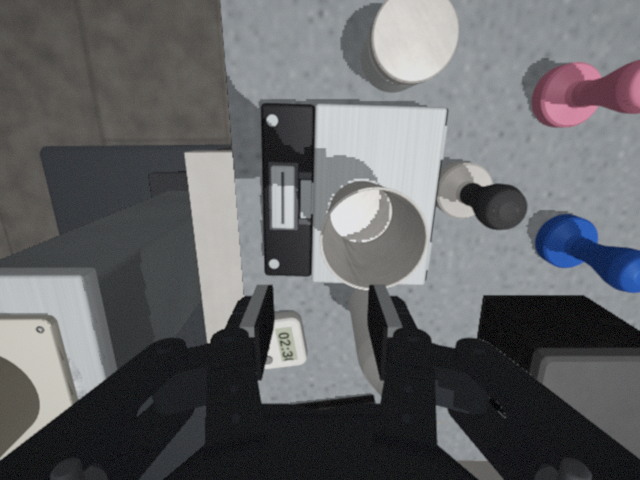

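Wrist view: the cup rim is centred at (375,237), which matches the predicted (375,239), and the pad is at (284,197). Next I lower over the near rim wall with one finger inside and close.

```bash
python3 -m handwheel '[{"angular":[0,0,0],"dp":[0,0.3,-4],"fingers":0},{"angular":[0,0,0],"dp":[0,0.3,-8],"fingers":0},{"angular":[0,0,0],"dp":[0,0.3,-11],"fingers":0},{"angular":[0,0,0],"dp":[0,0.3,-12],"fingers":0},{"angular":[0,0,0],"dp":[0,0.3,-12],"fingers":0}]'
python3 -m handwheel '[{"angular":[0,0,0],"dp":[0,0,0],"fingers":-0.4},{"angular":[0,0,0],"dp":[0,0,0],"fingers":-0.8},{"angular":[0,0,0],"dp":[0,0,0],"fingers":-1},{"angular":[0,0,0],"dp":[0,0,0],"fingers":-1},{"angular":[0,0,0],"dp":[0,0,0],"fingers":-1}]'
```

```text
t: 3.32
eef_pos: [435.5, 253.0, 111.9]
tool_rot: [[0.005, 1.0, 0.001], [1.0, -0.005, 0.0], [0.0, 0.001, -1.0]]
wrist_force: [-0.0, -0.2, 0.6]
finger_gap: 42.6
grasp_force: 0.0
t: 3.95
eef_pos: [437.6, 253.8, 113.8]
tool_rot: [[0.004, 1.0, 0.007], [1.0, -0.004, 0.002], [0.002, 0.007, -1.0]]
wrist_force: [2.4, -5.2, 14.0]
finger_gap: 3.7
grasp_force: 59.9
```

```bash
python3 -m handwheel '[{"angular":[0,0,0],"dp":[0,0,1],"fingers":-1},{"angular":[0,0,0],"dp":[0,0,3],"fingers":-1},{"angular":[0,0,0],"dp":[0,0,6],"fingers":-1},{"angular":[0,0,0],"dp":[0,0,9],"fingers":-1},{"angular":[0,0,0],"dp":[0,0,12],"fingers":-1}]'
python3 -m handwheel '[{"angular":[0,0,0],"dp":[0,0,4],"fingers":-1},{"angular":[0,0,0],"dp":[0,0,7],"fingers":-1},{"angular":[0,0,0],"dp":[0,0,9],"fingers":-1},{"angular":[0,0,0],"dp":[0,0,9.4],"fingers":-1},{"angular":[0,0,0],"dp":[0,0,9.4],"fingers":-1}]'
python3 -c "
from h import *
f,a,F=save('side','s2');f,b,F=save('scene','v2')
cv2.imwrite('pics/m2.png',np.hstack([a[100:360,200:500],b[100:360,180:480]]))"
```

```text
t: 4.58
eef_pos: [434.1, 252.9, 232.4]
tool_rot: [[0.004, 1.0, -0.001], [1.0, -0.004, -0.0], [-0.0, -0.001, -1.0]]
wrist_force: [0.4, -0.1, -0.6]
finger_gap: 2.8
grasp_force: 58.9
t: 5.2
eef_pos: [434.2, 252.9, 324.8]
tool_rot: [[0.004, 1.0, -0.001], [1.0, -0.004, -0.0], [-0.0, -0.001, -1.0]]
wrist_force: [0.2, 1.3, -1.8]
finger_gap: 3.2
grasp_force: 59.0
```

View pics/m2.png

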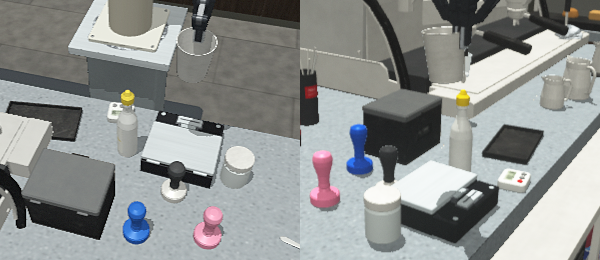

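The cup is held, leaning about 5° from the taper. I'll carry it high over the bottle to the tray and take out the 5°.

```bash
python3 -m handwheel '[{"angular":[0,-1,0],"dp":[0,-4,0],"fingers":-1},{"angular":[0,-2,0],"dp":[0,-9,0],"fingers":-1},{"angular":[0,-3,0],"dp":[0,-15,0],"fingers":-1},{"angular":[0,-4,0],"dp":[0,-20,0],"fingers":-1},{"angular":[0,-5,0],"dp":[0,-25,0],"fingers":-1}]' | head -2
python3 -m handwheel '[{"angular":[0,0,0],"dp":[0,-6,0],"fingers":-1},{"angular":[0,0,0],"dp":[0,-11,-2],"fingers":-1},{"angular":[0,0,0],"dp":[0,-15,-5],"fingers":-1},{"angular":[0,0,0],"dp":[0,-16.7,-9],"fingers":-1},{"angular":[0,0,0],"dp":[0,-16.7,-13],"fingers":-1}]' | head -2
python3 -m handwheel '[{"angular":[0,0,0],"dp":[0,0,-4],"fingers":-1},{"angular":[0,0,0],"dp":[0,0,-7],"fingers":-1},{"angular":[0,0,0],"dp":[0,0,-9],"fingers":-1},{"angular":[0,0,0],"dp":[0,0,-9.6],"fingers":-1},{"angular":[0,0,0],"dp":[0,0,-9.6],"fingers":-1}]'
python3 -c "
from h import *
f,a,F=save('side','s3');f,b,F=save('scene','v3')
r=lambda i,x,y:cv2.resize(i[y:y+130,x:x+130],(400,400),interpolation=cv2.INTER_CUBIC)
cv2.imwrite('pics/m3.png',np.hstack([r(a,190,120),r(b,340,145)]))"
```

```text
t: 5.92
eef_pos: [434.0, 1.5, 324.4]
t: 6.55
eef_pos: [434.2, -165.2, 193.5]
t: 7.18
eef_pos: [434.5, -163.8, 99.0]
tool_rot: [[0.004, 0.996, 0.086], [1.0, -0.004, 0.0], [0.001, 0.086, -0.996]]
wrist_force: [0.3, -1.0, -1.8]
finger_gap: 2.6
grasp_force: 58.9
```

View pics/m3.png

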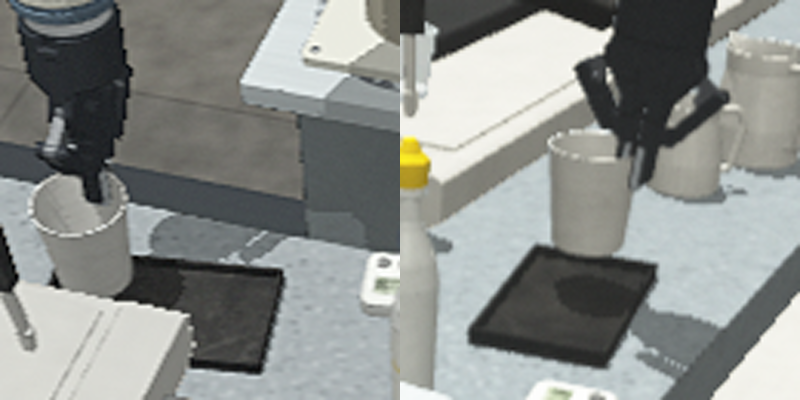

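The cup hangs upright over the right half of the tray (base at about (590,245) in the right panel). I'll lower it in small steps.

```bash
python3 -m handwheel '[{"angular":[0,0,0],"dp":[0,0,-1.5],"fingers":-1},{"angular":[0,0,0],"dp":[0,0,-2.5],"fingers":-1},{"angular":[0,0,0],"dp":[0,0,-2.8],"fingers":-1},{"angular":[0,0,0],"dp":[0,0,-3.1],"fingers":-1},{"angular":[0,0,0],"dp":[0,0,-3.1],"fingers":-1}]' | grep -E "eef|wrist"
python3 -m handwheel '[{"angular":[0,0,0],"dp":[0,0,-0.15],"fingers":-1},{"angular":[0,0,0],"dp":[0,0,-0.15],"fingers":-1},{"angular":[0,0,0],"dp":[0,0,-0.3],"fingers":-1},{"angular":[0,0,0],"dp":[0,0,-0.3],"fingers":-1}]' | grep -E "eef|wrist"
```

```text
eef_pos: [434.7, -163.9, 68.2]
wrist_force: [-0.6, 0.5, -1.5]
eef_pos: [434.7, -163.9, 65.3]
wrist_force: [1.2, 0.9, -1.3]
```

```bash
python3 -m handwheel '[{"angular":[0,0,0],"dp":[0,0,-0.1],"fingers":-1},{"angular":[0,0,0],"dp":[0,0,-0.1],"fingers":-1},{"angular":[0,0,0],"dp":[0,0,-0.2],"fingers":-1},{"angular":[0,0,0],"dp":[0,0,-0.2],"fingers":-1}]' | grep -E "eef|wrist"
python3 -m handwheel '[{"angular":[0,0,0],"dp":[0,0,-0.1],"fingers":-1},{"angular":[0,0,0],"dp":[0,0,-0.1],"fingers":-1},{"angular":[0,0,0],"dp":[0,0,-0.2],"fingers":-1},{"angular":[0,0,0],"dp":[0,0,-0.2],"fingers":-1}]' | grep -E "eef|wrist"
```

```text
eef_pos: [434.7, -163.9, 63.3]
wrist_force: [-0.5, -0.8, -1.6]
eef_pos: [434.5, -164.3, 62.5]
wrist_force: [-8.1, -1.3, 20.1]
```

Contact. I'll ease off 1 mm, then open.

```bash
python3 -m handwheel '[{"angular":[0,0,0],"dp":[0,0,0.1],"fingers":-1},{"angular":[0,0,0],"dp":[0,0,0.1],"fingers":-0.9},{"angular":[0,0,0],"dp":[0,0,0.1],"fingers":-0.6},{"angular":[0,0,0],"dp":[0,0,0.1],"fingers":-0.3},{"angular":[0,0,0],"dp":[0,0,0.1],"fingers":-0.2}]' | grep -E "eef|wrist|finger"
python3 -m handwheel '[{"angular":[0,0,0],"dp":[0,0,0.1],"fingers":-0.2},{"angular":[0,0,0],"dp":[-0.3,0,3],"fingers":-0.2},{"angular":[0,0,0],"dp":[-0.5,0,6],"fingers":-0.2},{"angular":[0,1,0],"dp":[-0.5,0,11],"fingers":-0.2},{"angular":[0,5,0],"dp":[-0.5,4,17],"fingers":-0.2}]' | grep -E "eef|wrist|finger"
python3 -c "
from h import *
f,a,F=save('side','s4');f,b,F=save('scene','v4')
r=lambda i,x,y:cv2.resize(i[y:y+130,x:x+130],(400,400),interpolation=cv2.INTER_CUBIC)
cv2.imwrite('pics/m4.png',np.hstack([r(a,190,120),r(b,340,175)]))"
```

```text
eef_pos: [434.8, -163.9, 62.2]
wrist_force: [0.0, 0.5, 0.0]
finger_gap: 34.1
eef_pos: [428.9, -130.0, 225.8]
wrist_force: [1.2, -0.4, -0.6]
finger_gap: 34.3
```

View pics/m4.png

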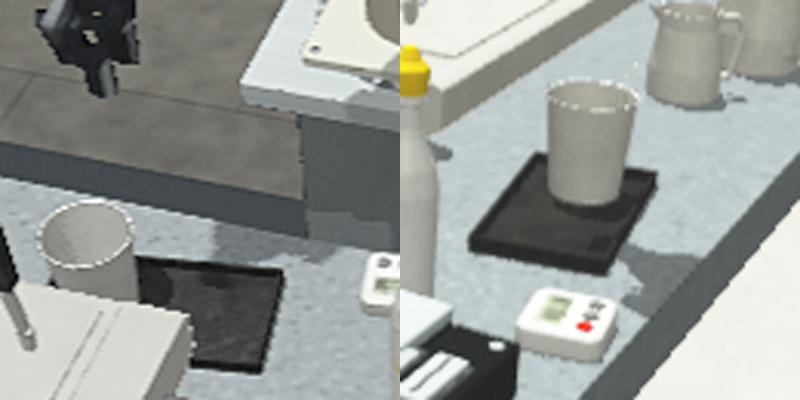

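The cup stands upright on the far half of the tray. Next is the tamper: I'll refine its position numerically from the earlier wrist image and check the cup's place.

```bash
python3 -m handwheel '[{"angular":[0,0,0],"dp":[0,2,5],"fingers":0.4},{"angular":[0,0,0],"dp":[2,6,9],"fingers":0.4},{"angular":[0,0,0],"dp":[4,11,10],"fingers":0.4},{"angular":[0,0,0],"dp":[6,16,10],"fingers":0.4},{"angular":[0,0,0],"dp":[8,21,10],"fingers":0.4}]' | head -3
python3 -m handwheel '[{"angular":[0,0,0],"dp":[3,6,0],"fingers":0.4},{"angular":[0,0,0],"dp":[5,11,0],"fingers":0.4},{"angular":[0,0,0],"dp":[6,14,0],"fingers":0.4},{"angular":[0,0,0],"dp":[6,14,0],"fingers":0.4},{"angular":[0,0,0],"dp":[6,14,0],"fingers":0.4}]'
python3 - <<'E'
from h import *
np.set_printoptions(precision=1,suppress=True)
print("cup base",ray("scene",340+187/3.077,175+192/3.077,4),"rim",ray("scene",340+192/3.077,175+93/3.077,92), "side rim",ray("side",190+85/3.077,120+228/3.077,92))
wsave("w5")
im=cv2.imread("pics/w5.png"); P=np.array(proj("w5",(582,261,100)));Q=np.array(proj("w5",(582,261,30)));print(P,Q)
g=im.max(2); m=(g<75).astype(np.uint8)
n,l,st,c=cv2.connectedComponentsWithStats(m); 
for i in range(1,n):
    if st[i,4]>150 and abs(c[i]-P).max()<120: print(st[i],c[i],ray("w5",*c[i],95))
x,y=P.astype(int);cv2.imwrite("pics/c5.png",cv2.resize(im[max(0,y-110):y+110,max(0,x-140):x+140],None,fx=2.8,fy=2.8));print(x,y)
E
```

```text
t: 11.38
eef_pos: [510.0, 82.3, 323.9]
tool_rot: [[0.004, 1.0, 0.0], [1.0, -0.004, -0.0], [-0.0, 0.0, -1.0]]
t: 12.0
eef_pos: [569.2, 220.0, 323.5]
tool_rot: [[0.004, 1.0, -0.001], [1.0, -0.004, -0.001], [-0.001, -0.001, -1.0]]
wrist_force: [0.5, -0.0, 0.1]
finger_gap: 59.6
grasp_force: 0.0
cup base [ 463.6 -160.6    4. ] rim [ 467.7 -160.8   92. ] side rim [ 463.6 -166.3   92. ]
[333.9 164.1] [331.9 158.4]
[298 105   6  96 391] [300.4 158.2] [546.9 266.8  95. ]
[316 144  35  36 927] [332.7 161.8] [580.9 262.9  95. ]
[ 358  247  121  152 4274] [400.7 278.9] [661.3 127.8  95. ]
333 164
```

The knob blob is at (333,162), 35 px across, giving world (581,263), in agreement with the earlier estimate. I'll descend and grasp the knob.

```bash
python3 -m handwheel '[{"angular":[0,0,0],"dp":[1.2,4.3,-3],"fingers":0.4},{"angular":[0,0,0],"dp":[1.2,4.3,-8],"fingers":0.4},{"angular":[0,0,0],"dp":[1.2,4.3,-13],"fingers":0.4},{"angular":[0,0,0],"dp":[1.2,4.3,-17],"fingers":0.4},{"angular":[0,0,0],"dp":[1.2,4.3,-19],"fingers":0.4}]' | head -2
python3 -m handwheel '[{"angular":[0,0,0],"dp":[0,0,-3],"fingers":0.4},{"angular":[0,0,0],"dp":[0,0,-5],"fingers":0.4},{"angular":[0,0,0],"dp":[0,0,-6.2],"fingers":0.4},{"angular":[0,0,0],"dp":[0,0,-6.2],"fingers":0.4},{"angular":[0,0,0],"dp":[0,0,-6.2],"fingers":0}]'
python3 -m handwheel '[{"angular":[0,0,0],"dp":[0,0,0],"fingers":-0.1},{"angular":[0,0,0],"dp":[0,0,0],"fingers":-0.3},{"angular":[0,0,0],"dp":[0,0,0],"fingers":-1},{"angular":[0,0,0],"dp":[0,0,0],"fingers":-1},{"angular":[0,0,0],"dp":[0,0,0],"fingers":-1}]'
```

```text
t: 12.68
eef_pos: [580.6, 262.0, 132.3]
t: 13.3
eef_pos: [582.4, 264.0, 73.3]
tool_rot: [[0.004, 1.0, 0.001], [1.0, -0.004, 0.001], [0.001, 0.001, -1.0]]
wrist_force: [-0.7, 0.2, -1.0]
finger_gap: 43.7
grasp_force: 0.0
t: 13.92
eef_pos: [582.6, 264.1, 73.8]
tool_rot: [[0.004, 1.0, 0.002], [1.0, -0.004, 0.001], [0.001, 0.002, -1.0]]
wrist_force: [-0.5, -1.0, 5.2]
finger_gap: 35.0
grasp_force: 59.4
```

```bash
python3 -m handwheel '[{"angular":[0,0,0],"dp":[0,0,1],"fingers":-1},{"angular":[0,0,0],"dp":[0,0,3],"fingers":-1},{"angular":[0,0,0],"dp":[0,0,7],"fingers":-1},{"angular":[0,0,0],"dp":[0,0,12],"fingers":-1},{"angular":[0,0,0],"dp":[0,0,17],"fingers":-1}]' | grep -vE tool
python3 -m handwheel '[{"angular":[0,0,0],"dp":[0,0,3],"fingers":-1},{"angular":[0,0,0],"dp":[0,0,6],"fingers":-1},{"angular":[0,0,0],"dp":[-1,-1,8],"fingers":-1},{"angular":[0,0,0],"dp":[-2,-4,9],"fingers":-1},{"angular":[0,0,0],"dp":[-4,-9,9],"fingers":-1}]' | grep -vE tool
python3 -m handwheel '[{"angular":[0,0,0],"dp":[-2,-5,0],"fingers":-1},{"angular":[0,0,0],"dp":[-4,-10,0],"fingers":-1},{"angular":[0,0,0],"dp":[-6,-15,0],"fingers":-1},{"angular":[0,0,0],"dp":[-8,-20,0],"fingers":-1},{"angular":[0,0,0],"dp":[-8.9,-23.5,0],"fingers":-1}]' | grep -vE tool
python3 - <<'E'
from h import *
f,a,F=save('side','s6');f,b,F=save('scene','v6');print(env.read_state()["eef_pos"])
for n in("side","scene"):
    print(n,proj(n,env.read_state()["eef_pos"]))
E
```

```text
t: 14.55
eef_pos: [581.4, 263.6, 244.9]
wrist_force: [-0.5, -0.3, -3.7]
finger_gap: 35.6
grasp_force: 60.8
t: 15.18
eef_pos: [541.9, 173.8, 334.5]
wrist_force: [1.1, -1.9, -3.3]
finger_gap: 35.2
grasp_force: 60.8
t: 15.8
eef_pos: [451.0, -62.8, 333.4]
wrist_force: [0.6, 0.9, -4.1]
finger_gap: 35.3
grasp_force: 60.9
[451.26521166 -63.87138554 333.45296066]
side (np.float64(244.19226627205563), np.float64(115.96197455253716))
scene (np.float64(402.8224972305709), np.float64(115.01764368450712))
```

```bash
python3 -m handwheel '[{"angular":[0,0,0],"dp":[0.2,-0.3,-3],"fingers":-1},{"angular":[0,0,0],"dp":[0.2,-0.3,-8],"fingers":-1},{"angular":[0,0,0],"dp":[0.2,-0.3,-13],"fingers":-1},{"angular":[0,0,0],"dp":[0.2,-0.3,-17],"fingers":-1},{"angular":[0,0,0],"dp":[0.2,-0.3,-20],"fingers":-1}]' | grep -E "eef|wrist|gap"
python3 -m handwheel '[{"angular":[0,0,0],"dp":[0,0,-2],"fingers":-1},{"angular":[0,0,0],"dp":[0,0,-3.5],"fingers":-1},{"angular":[0,0,0],"dp":[0,0,-4.3],"fingers":-1},{"angular":[0,0,0],"dp":[0,0,-4.7],"fingers":-1},{"angular":[0,0,0],"dp":[0,0,-4.7],"fingers":-1}]' | grep -E "eef|wrist|gap"
python3 -m handwheel '[{"angular":[0,0,0],"dp":[0,0,-0.2],"fingers":-1},{"angular":[0,0,0],"dp":[0,0,-0.2],"fingers":-1},{"angular":[0,0,0],"dp":[0,0,-0.35],"fingers":-1},{"angular":[0,0,0],"dp":[0,0,-0.35],"fingers":-1}]' | grep -E "eef|wrist|gap"
```

```text
eef_pos: [454.5, -63.7, 131.6]
wrist_force: [-0.0, 0.5, -2.9]
finger_gap: 35.3
eef_pos: [455.0, -64.3, 85.6]
wrist_force: [0.6, -0.3, -3.8]
finger_gap: 35.2
eef_pos: [454.7, -64.2, 81.8]
wrist_force: [-0.3, 0.3, -4.1]
finger_gap: 35.5
```

```bash
python3 - <<'E'
from h import *
f,a,F=save('side','s7');f,b,F=save('scene','v7')
E
python3 -m handwheel '[{"angular":[0,0,0],"dp":[0,0,-0.1],"fingers":-1},{"angular":[0,0,0],"dp":[0,0,-0.1],"fingers":-1},{"angular":[0,0,0],"dp":[0,0,-0.2],"fingers":-1},{"angular":[0,0,0],"dp":[0,0,-0.2],"fingers":-1}]' | grep -E "eef|wrist|gap"
python3 -m handwheel '[{"angular":[0,0,0],"dp":[0,0,-0.1],"fingers":-1},{"angular":[0,0,0],"dp":[0,0,-0.1],"fingers":-1}]' | grep -E "eef|wrist|gap"
```

```text
eef_pos: [454.7, -64.2, 79.7]
wrist_force: [-0.1, 0.0, -4.5]
finger_gap: 35.4
eef_pos: [454.7, -64.2, 78.7]
wrist_force: [-0.3, -0.3, -3.4]
finger_gap: 35.3
```

```bash
python3 -m handwheel '[{"angular":[0,0,0],"dp":[0,0,-0.1],"fingers":-1},{"angular":[0,0,0],"dp":[0,0,-0.1],"fingers":-1}]' | grep -E "eef|wrist|gap"
python3 -m handwheel '[{"angular":[0,0,0],"dp":[0,0,-0.05],"fingers":-1},{"angular":[0,0,0],"dp":[0,0,-0.05],"fingers":-1}]' | grep -E "eef|wrist|gap"
```

```text
eef_pos: [454.8, -64.3, 77.9]
wrist_force: [-0.3, -0.6, -1.8]
finger_gap: 35.6
eef_pos: [454.8, -64.3, 77.9]
wrist_force: [-3.2, -0.1, 6.1]
finger_gap: 35.7
```

Contact at the expected height, so I release and rise.

```bash
python3 -m handwheel '[{"angular":[0,0,0],"dp":[0,0,0.03],"fingers":-0.2},{"angular":[0,0,0],"dp":[0,0,0.03],"fingers":0},{"angular":[0,0,0],"dp":[0,0,0.03],"fingers":0.2},{"angular":[0,0,0],"dp":[0,0,0.03],"fingers":0.4},{"angular":[0,0,0],"dp":[0,0,0.03],"fingers":0.4}]' | grep -E "eef|wrist|gap"
python3 -m handwheel '[{"angular":[0,0,0],"dp":[0,0,3],"fingers":0.4},{"angular":[0,0,0],"dp":[0,0,8],"fingers":0.4},{"angular":[0,0,0],"dp":[0,0,13],"fingers":0.4},{"angular":[0,0,0],"dp":[0,0,17],"fingers":0.4},{"angular":[0,0,0],"dp":[-1,2,19],"fingers":0.4}]' | grep -E "eef|wrist|gap"
python3 - <<'E'
from h import *
f,a,F=save('side','s8');f,b,F=save('scene','v8');w=wsave('w8')
h=lambda i,x,y,s,W:cv2.resize(i[y:y+s,x:x+int(s*W/290)],(W,290),interpolation=cv2.INTER_CUBIC)
cv2.imwrite('pics/m8.png',np.vstack([np.hstack([h(a,190,170,130,390),h(b,310,160,130,390)]),np.hstack([h(w,200,20,400,390),h(b,220,180,150,390)])]))
E
```

```text
eef_pos: [454.8, -64.3, 77.6]
wrist_force: [-0.3, -1.0, 0.4]
finger_gap: 59.6
eef_pos: [446.1, -44.7, 270.1]
wrist_force: [-0.3, 0.1, 0.1]
finger_gap: 59.6
```

View pics/m8.png

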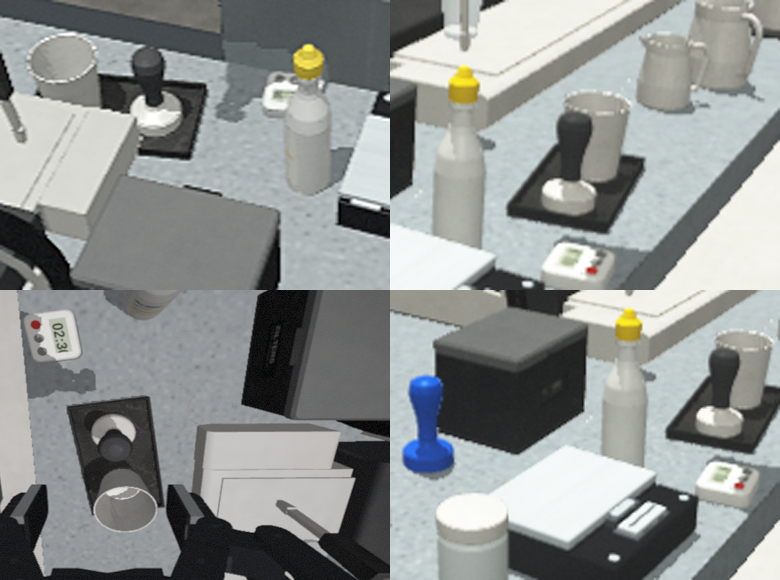

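The tamper and cup both stand upright on the tray, the lid is shut, and bottle, jar and timer are unmoved. Next is the pad: I turn the tool so the fingers close along y, to stay clear of the rising lid.

```bash
python3 - <<'E'
from h import *
np.set_printoptions(precision=1,suppress=True)
print("pad w2",[ray("w2",u,v,50)[:2] for u,v in[(270,164),(298,164),(299,230),(271,230)]],"lid front edge",ray("w2",314,105,54)[:2],ray("w2",314,281,54)[:2])
for p in[(320-220,0)]:pass
s=150/290
print("pad v8",ray("scene",220+(641-390)*s,180+(519-290)*s,50))
E
python3 -m handwheel '[{"angular":[0,0,10],"dp":[-0.5,3,0],"fingers":-1},{"angular":[0,0,20],"dp":[-1,8,0],"fingers":-1},{"angular":[0,0,30],"dp":[-2,13,0],"fingers":-1},{"angular":[0,0,40],"dp":[-3,18,0],"fingers":-1},{"angular":[0,0,50],"dp":[-4,23,0],"fingers":-1}]' | grep -vE wrist
python3 -m handwheel '[{"angular":[0,0,10],"dp":[-1,4,0],"fingers":-1},{"angular":[0,0,20],"dp":[-1.2,7,0],"fingers":-1},{"angular":[0,0,30],"dp":[-1.2,8,-2],"fingers":-1},{"angular":[0,0,40],"dp":[-1.2,8.2,-6],"fingers":-1},{"angular":[0,0,40],"dp":[-1.2,8.2,-10],"fingers":-1}]'
```

```text
pad w2 [array([386.5, 294.2]), array([412.2, 294.1]), array([411.6, 230.9]), array([384.3, 231. ])] lid front edge [427.6 344.5] [425.6 178.5]
pad v8 [394.7 270.3  50. ]
t: 21.02
eef_pos: [404.2, 186.8, 266.3]
tool_rot: [[-0.767, 0.642, -0.001], [0.642, 0.767, -0.001], [0.001, -0.002, -1.0]]
finger_gap: -0.2
grasp_force: 0.0
t: 21.65
eef_pos: [392.6, 267.6, 165.4]
tool_rot: [[-1.0, 0.002, -0.001], [0.002, 1.0, -0.001], [0.001, -0.001, -1.0]]
wrist_force: [-0.0, 0.7, 0.1]
finger_gap: -0.0
grasp_force: 0.0
```

```bash
python3 -m handwheel '[{"angular":[0,0,0],"dp":[0.3,-0.1,-3],"fingers":-1},{"angular":[0,0,0],"dp":[0.3,-0.1,-7],"fingers":-1},{"angular":[0,0,0],"dp":[0.3,-0.1,-10],"fingers":-1},{"angular":[0,0,0],"dp":[0.3,-0.1,-11.2],"fingers":-1},{"angular":[0,0,0],"dp":[0.3,-0.1,-11.2],"fingers":-1}]' | grep -E "^t|eef|wrist"
python3 -m handwheel '[{"angular":[0,0,0],"dp":[0,0,-0.3],"fingers":-1},{"angular":[0,0,0],"dp":[0,0,-0.5],"fingers":-1},{"angular":[0,0,0],"dp":[0,0,-0.6],"fingers":-1},{"angular":[0,0,0],"dp":[0,0,-0.6],"fingers":-1}]' | grep -E "^t|eef|wrist"
```

```text
t: 22.28
eef_pos: [395.2, 266.2, 54.6]
tool_rot: [[-1.0, 0.004, -0.002], [0.004, 1.0, -0.001], [0.002, -0.001, -1.0]]
wrist_force: [0.1, 0.1, 0.9]
t: 22.78
eef_pos: [396.1, 267.0, 50.1]
tool_rot: [[-1.0, 0.004, 0.001], [0.004, 1.0, 0.001], [-0.001, 0.001, -1.0]]
wrist_force: [0.7, 0.2, 2.0]
```

```bash
python3 -m handwheel '[{"angular":[0,0,0],"dp":[0,0,-0.2],"fingers":-1},{"angular":[0,0,0],"dp":[0,0,-0.3],"fingers":-1},{"angular":[0,0,0],"dp":[0,0,-0.4],"fingers":-1},{"angular":[0,0,0],"dp":[0,0,-0.4],"fingers":-1}]' | grep -E "^t:|eef|wrist"
python3 -m handwheel '[{"angular":[0,0,0],"dp":[0,0,-0.1],"fingers":-1},{"angular":[0,0,0],"dp":[0,0,-0.1],"fingers":-1},{"angular":[0,0,0],"dp":[0,0,-0.15],"fingers":-1},{"angular":[0,0,0],"dp":[0,0,-0.15],"fingers":-1}]' | grep -E "^t:|eef|wrist"
python3 - <<'E'
from h import *
f,a,F=save('scene','v9'); b=cv2.imread('pics/v8.png')
d=cv2.absdiff(a,b).max(2)
# expected lid region when shut
P=np.array([proj('scene',p) for p in[(427,345,54),(427,180,54),(540,180,54),(540,345,54)]],np.int32); m=np.zeros(d.shape,np.uint8); cv2.fillPoly(m,[P],1); print((d[m>0]>40).mean())
E
```

```text
t: 23.28
eef_pos: [396.1, 267.0, 45.7]
wrist_force: [0.6, 0.7, 4.2]
t: 23.78
eef_pos: [396.1, 267.0, 44.2]
wrist_force: [2.3, 1.8, 4.0]
0.9287169042769857
```

The pad is fully down (44.2 mm) and the lid region has changed. I'll back away forward and up, then wait for the lid.

```bash
python3 -m handwheel '[{"angular":[0,0,0],"dp":[0,0,0.8],"fingers":-1},{"angular":[0,0,0],"dp":[-2,0,2],"fingers":-1},{"angular":[0,0,0],"dp":[-5,0,5],"fingers":-1},{"angular":[0,0,0],"dp":[-8,0,10],"fingers":-1},{"angular":[0,0,0],"dp":[-8,0,15],"fingers":-1}]' | grep -E "^t:|eef|wrist"
for i in 1 2 3; do python3 -m handwheel '[{"angular":[0,0,0],"dp":[0,0,0],"fingers":-1},{"angular":[0,0,0],"dp":[0,0,0],"fingers":-1},{"angular":[0,0,0],"dp":[0,0,0],"fingers":-1},{"angular":[0,0,0],"dp":[0,0,0],"fingers":-1},{"angular":[0,0,0],"dp":[0,0,0],"fingers":-1}]' | grep -E "^t:|eef"; done
python3 - <<'E'
from h import *
f,a,F=save('side','s9');p,q=cv2.imread('pics/s8.png'),a
f,b,F=save('scene','v10')
th=2.1
# expected open-lid quad: top-edge at hinge + 115*(-cos,sin)
for n,A,B in(("side",p,q),("scene",cv2.imread('pics/v8.png'),b)):
  for th in(1.8,1.95,2.1):
    e=[(540-115*np.cos(th),y,44+115*np.sin(th)) for y in(180,345)]
    h=[(540-30*np.cos(th),y,44+30*np.sin(th)) for y in(345,180)]
    Q=np.array([proj(n,x) for x in e+h],np.int32); m=np.zeros(A.shape[:2],np.uint8); cv2.fillPoly(m,[Q],1)
    print(n,th,Q.tolist(),"changed",(cv2.absdiff(A,B).max(2)[m>0]>25).mean().round(2))
  d=(cv2.absdiff(A,B).max(2)>30).astype(np.uint8); k,l,st,c=cv2.connectedComponentsWithStats(cv2.morphologyEx(d,cv2.MORPH_OPEN,np.ones((3,3))))
  print([s.tolist() for s in st[1:] if s[4]>40])
E
```

```text
t: 24.45
eef_pos: [312.2, 264.9, 194.6]
wrist_force: [0.7, 1.5, 0.2]
t: 25.08
eef_pos: [315.5, 266.5, 193.4]
t: 25.7
eef_pos: [315.8, 266.8, 194.2]
t: 26.32
eef_pos: [315.7, 266.8, 194.1]
side 1.8 [[342, 237], [421, 253], [416, 269], [343, 253]] changed 0.66
side 1.95 [[340, 244], [420, 261], [416, 271], [343, 255]] changed 0.52
side 2.1 [[339, 252], [418, 269], [415, 273], [342, 257]] changed 0.52
[[218, 0, 65, 149, 4386], [294, 0, 12, 12, 88], [323, 0, 30, 12, 247], [384, 0, 11, 20, 138], [354, 0, 119, 98, 6314], [208, 11, 25, 10, 113], [305, 10, 26, 30, 297], [290, 13, 17, 47, 526], [353, 12, 14, 23, 179], [308, 47, 18, 14, 157], [346, 48, 6, 13, 69], [324, 113, 115, 51, 2503], [286, 198, 35, 27, 435], [344, 221, 78, 50, 2029], [360, 264, 33, 11, 143], [345, 273, 72, 28, 746]]
scene 1.8 [[298, 212], [249, 238], [258, 282], [305, 251]] changed 0.77
scene 1.95 [[291, 213], [242, 239], [257, 282], [303, 251]] changed 0.83
scene 2.1 [[285, 215], [235, 241], [255, 282], [302, 251]] changed 0.85
[[374, 0, 66, 55, 1362], [385, 0, 122, 71, 3218], [571, 0, 69, 149, 6589], [622, 0, 18, 22, 281], [372, 58, 73, 163, 6034], [393, 118, 6, 8, 44], [566, 137, 74, 90, 4856], [233, 215, 72, 59, 2365], [392, 224, 9, 14, 58], [274, 261, 81, 54, 2340], [386, 266, 39, 27, 390], [497, 303, 129, 72, 3369], [291, 305, 14, 6, 57]]
```

```bash
python3 -m handwheel '[{"angular":[0,0,0],"dp":[0,-4,3],"fingers":-1},{"angular":[0,0,0],"dp":[2,-9,6],"fingers":-1},{"angular":[0,0,0],"dp":[3,-14,6],"fingers":-1},{"angular":[0,0,0],"dp":[3,-14,6],"fingers":-1},{"angular":[0,0,0],"dp":[3,-14,6],"fingers":-1}]' | grep -E "^t:|eef|wrist"
python3 - <<'E'
from h import *
f,b,F=save('scene','v11');A=cv2.imread('pics/scene.png');C=cv2.imread('pics/v10.png')
g=lambda i:cv2.cvtColor(i,cv2.COLOR_BGR2GRAY)
T=g(A)[268:292,378:412];r=cv2.matchTemplate(g(b)[255:305,365:425],T,cv2.TM_CCOEFF_NORMED);print("timer shift",cv2.minMaxLoc(r)[1],np.array(cv2.minMaxLoc(r)[3])-13)
print("lid region v10->v11 change",(cv2.absdiff(b,C).max(2)[205:290,225:310]>25).mean())
d=(cv2.absdiff(b,cv2.imread('pics/v8.png')).max(2)[205:290,225:310]>30);ys,xs=np.nonzero(d);print(xs.min()+225,ys.min()+205)
for n,(x,y,w,h) in{"bottle":(332,190,22,40),"jar":(244,282,40,66)}.items():
    r=cv2.matchTemplate(g(b)[y-10:y+h+10,x-10:x+w+10],g(A)[y:y+h,x:x+w],cv2.TM_CCOEFF_NORMED);print(n,cv2.minMaxLoc(r)[1],np.array(cv2.minMaxLoc(r)[3])-10)
x,y,w,h=370,205,40,50;r=cv2.matchTemplate(g(b)[y-8:y+h+8,x-8:x+w+8],g(cv2.imread('pics/v8.png'))[y:y+h,x:x+w],cv2.TM_CCOEFF_NORMED);print("tray things",cv2.minMaxLoc(r)[1],np.array(cv2.minMaxLoc(r)[3])-8)
E
```

```text
t: 27.05
eef_pos: [345.7, 126.8, 254.1]
wrist_force: [0.5, 0.2, 0.1]
timer shift 0.9997246265411377 [0 0]
lid region v10->v11 change 0.0
233 215
bottle 0.9993773102760315 [0 0]
jar 0.7604963183403015 [-3  0]
tray things 0.9997629523277283 [0 0]
```

```bash
python3 - <<'E'
from h import *
for n,(x,y,w,h) in{"scene":(240,310,44,42),"side":(420,244,38,46)}.items():
    A=cv2.imread(f"pics/{n}.png",0)
    for m in(["v8","v11"] if n=="scene" else["s8","s9"]):
        b=cv2.imread(f"pics/{m}.png",0);r=cv2.matchTemplate(b[y-8:y+h+8,x-8:x+w+8],A[y:y+h,x:x+w],cv2.TM_CCOEFF_NORMED);print(m,cv2.minMaxLoc(r)[1],np.array(cv2.minMaxLoc(r)[3])-8)
E
```

```text
v8 0.99921053647995 [0 0]
v11 0.9869419932365417 [0 0]
s8 0.9997093081474304 [0 0]
s9 0.9893621206283569 [0 0]
```

The jar hasn't moved, the lid is steady at its stop, and the arm is clear, so I'm handing in.

```bash
python3 -c "
from workcell import env
print(env.hand_in())"
```

```text
the job is handed in; nothing more can be done
None
```

I moved the steel cup and the tamper (it stood behind the case) upright onto the bar tray, pressed the pad so the lid sprang open to its stop, and handed the job in with bottle, jar and timer unmoved; the hand-in returned no verdict.

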